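# Draw the chisel from its light stand and stow the stand

### The arm

A 6-joint arm with a two-finger parallel gripper is mounted at the origin on a cart in front of the work surface, level with it; the furniture and walls round the work are solid. World frame = base frame: x ahead of the robot, y to its left, z up, the work surface at z = 0. Lengths are in m, angles in rad, forces in N, time in s.
With the tool pointing down it reaches from about 0.3 to 0.875 m from the base axis. Payload 6.4 kg.
Tool frame: the origin (TCP) lies on the centre line of the jaws, within the pads' length; the fingertips stand 25 mm ahead of it and the grasp point (between the pads) lies 6 mm ahead of it (ctrl.tips_ahead is the z of the fingertips in the tool frame, in m); z points along the fingers, x is the direction in which the jaws open and shut, and the axes are right-handed (so a half turn about z gives the same grasp; the last joint's range is limited). The gripper opens to 85 mm and grips with 20 to 120 N. Pads are 22 mm wide; open, the fingers measure 114 mm over their backs; the gripper's body (76 mm by 85 mm) begins 54 mm behind the grasp point. The pads swing forward as they close: fully open they stand 13 mm farther back than shut.
Start: joints at [1.029, 0.181, 1.607, -0, 1.354, -0.206], TCP at [0.189, 0.543, 0.256] pointing down, gripper open.
Joint ranges: [-2.99, 2.99], [-0.89, 2.07], [0.3, 2.58], [-1.14, 4.28], [0, 2.63], [-3.12, 3.12]. Speed limits (rad/s): [2.57, 2.57, 3.01, 3.14, 3.14, 3.14].

### API

Orientations are given as a unit quaternion [w, x, y, z].
In Python, from bench import ctrl gives the robot as it stands.
- The arm moves only by the shell command python3 -m pendant 'ROWS'. ROWS is JSON, a list that holds one entry, the list of rows, each a list of 7 numbers: the shift along the tool's x, y, z in m, then the turn, a rotation vector about the tool's x, y, z in rad, then the closure, from -1 (fully open) to 1 (shut). A call has 1 to 10 rows; each row shifts and turns the commanded pose from where the row before left it, along the tool's axes as they then stand; what a row does not reach is not made up. A row lasts 1/10 s, in which the tool goes at most 50 mm and 8.59 degrees, less where a joint would pass 70% of its speed; a pose out of reach is approached as far as the arm can. A call with a gripper value outside its range is refused whole. The fingers move at their own pace and stop on an object; the grip force is fixed at half the most. Time passes only in rows, so rows that do not move let the fingers close. It gives the time, the measured TCP pose, the force and the opening at its end, in the units of the state.
- ctrl.get_obs(): the state, without advancing time (a new reading comes with each control period).
- ctrl.camera(name): name is "side" or "top"; returns (picture, depth): 400x640x3 uint8, red, green, blue; 400x640 float32, m along the optical axis (not along the pixel's ray), 0 where there is no reading.
- ctrl.calibration(name): a dict with "fov_y" (degrees; the focal length in pixels is half the picture's height over the tangent of half this angle, whatever the lens; pixels are square), "cx", "cy" (the principal point, pixels), "D" ([k1, k2, p1, p2, k3] as OpenCV has them; the pictures are not rectified), "camera_from_world" (4x4, takes a point from world to camera coordinates). Camera axes: x right, y down, z forward; pixel columns grow to the right and rows downward; lengths in m; the calibration is good to about 2 mm. A picture is of the moment at which its call begins. calibration takes no time and is no camera call.
- ctrl.hand_in(): hands the job in, once; it reports no verdict.
The state is a dict: "time_s": time; "q": joint angles; "dq": joint speeds; "joint_efforts": joint torques, N m; "eef_pos": TCP position; "eef_rot": TCP orientation; "wrist_force": force on the tool from outside, world axes, zero at the start; "torque": the same for the moment, N m; "opening": opening from 0.0 (shut) to 1.0 (fully open).
Only numpy, scipy, OpenCV 4.12 (cv2) and the standard library are available. Lean on these libraries where they do the work, as an engineer would, in place of code of your own. Each camera call takes 0.05 s, during which the arm holds its last target.

### The job

Draw the chisel out of its light wooden stand, straight along its lean so that the stand neither tips nor is dragged along, and lay it down gently in the middle of the cork mat, lengthwise. Then push the empty stand along the bench, upright and without picking it up, until its back edge is flush against the dark wooden batten behind it. Leave the glass where it stands.

Things in the scene. Friction and masses are not known exactly. Their poses are not given: they have to be found in the camera images.
- chisel_grip (a point): Middle of the chisel's handle, on its axis: the point to grasp. Handle dark, eight-sided, 100 mm long, 31 mm across flats at the middle, 24 mm near the ends. x runs along the chisel to the blade's tip, y across the blade's width, z across its thickness (up when it lies flat). Butt at x = -50 mm, tip at x = +140 mm.
- chisel: The chisel in the stand, 190 mm long, about 0.2 kg, brass ferrule, flat steel blade 26 x 6 mm; origin and axes as chisel_grip. In the stand it leans 30 degrees above level, handle up and towards the robot, blade in the sleeve. Lying flat it rests on the thick of the handle (its middle 15 mm up) and on the tip (axis 5 degrees down to the tip).
- chisel_mid (a point): Middle of the same chisel's whole length, on its axis, 45 mm from chisel_grip towards the tip; axes as chisel_grip.
- chisel_tip (a point): Cutting edge of the same chisel, 140 mm from chisel_grip; axes as chisel_grip.
- stand: Loose stand of pale wood, about 0.15 kg, holding the chisel. Origin: centre of its underside; x to its back (away from the robot), z up. Base 150 (x) x 130 (y) x 6 mm; front rail 130 mm wide, 12 thick, 26 high; posts to 68 mm. Chisel comes out along (-0.866, 0, 0.5) in this frame.
- sleeve_floor (a point): Centre of the closed lower end of the stand's sleeve, 55 mm behind the stand's origin and 24 mm up; stand's axes.
- sleeve_mouth (a point): Centre of the sleeve's mouth, 70 mm from sleeve_floor, up and towards the robot; stand's axes. Sleeve 40 mm wide outside; its slot is 30 x 9 mm and 70 mm deep, so the blade has 2 mm of play a side across and 1.5 mm in thickness, and is not clamped.
- stand_front (a point): Middle of the stand's front face, the upright outer face of the front rail, 75 mm before the stand's origin and 13 mm up; the place to push. Stand's axes.
- stand_back (a point): Middle of the stand's back edge, 75 mm behind its origin and 3 mm up; stand's axes.
- mat: Cork mat fixed on the bench to the robot's left, 250 mm long (its x) by 120 mm (its y), 5 mm thick; origin at the centre of its underside.
- stop: Dark hardwood batten, 340 x 21 x 14 mm, fixed across the bench behind the stand; origin at the centre of its underside. Its x runs along its length, its y points towards the robot; the straight face that meets the stand is at y = +10.5 mm.
- glass_center (a point): Middle (45 mm up) of a loose tumbler, 85 mm wide and 90 mm high, to the right of the stand; a bystander.

How it is judged:
On the way, in this order (a step that is already met when the one before it is completed fails the run):
1. the chisel is clear of the sleeve, and the stand still stands where it was (distance between chisel_tip and sleeve_floor above 0.09 m and distance of stand from where it was at the start of the episode below 0.025 m and angle between stand's own z axis and vertical below 0.06 rad), for 0.1 s.
2. the chisel lies released on the cork mat, lengthwise (x of chisel_mid in the frame of mat between -0.03 and 0.03 m and y of chisel_mid in the frame of mat between -0.04 and 0.04 m and angle between the x axis of chisel_mid and the x axis of mat, either way round below 0.25 rad and z of chisel_grip in the frame of mat below 0.032 m and contact force between the fingers and chisel below 0.1 N and linear speed of chisel below 0.02 m/s), for 0.2 s.
At the end, for the whole second after the job is handed in: Chisel still and released on the cork mat, its middle within 30 mm along and 40 mm across of the mat's centre, within 0.25 rad of its length; stand still, upright within 0.06 rad, middle of its back edge within 8 mm of the batten's face, square to it within 0.1 rad (all of step 2 and y of stand_back in the frame of stop between 0.005 and 0.0185 m and angle between the x axis of stand and the y axis of stop, either way round below 0.1 rad and angle between stand's own z axis and vertical below 0.06 rad and linear speed of stand below 0.02 m/s); the robot touches nothing.
It fails at once if the stand is tipped by more than 0.2 rad (angle between stand's own z axis and vertical above 0.2 rad).
It fails at once if the stand is dragged more than 25 mm while the chisel is still in it (distance between chisel_tip and sleeve_floor below 0.06 m and distance of stand from where it was at the start of the episode above 0.025 m).
It fails at once if the stand is picked up (raised more than 20 mm) (height (world z) of stand above 0.02 m).
It fails at once if the chisel is dropped or thrown (moves faster than 0.7 m/s out of the fingers) (contact force between the fingers and chisel below 0.05 N and linear speed of chisel above 0.7 m/s).
It fails at once if the glass is moved more than 30 mm (distance of glass_center from where it was at the start of the episode above 0.03 m).
It also fails if it takes over 53 s, if anything falls off the work surface, if the arm or the gripper's body presses on something with over 40 N, if the wrist force passes 120 N, or if a joint passes its speed limit or range.

## Working session

There is one attempt and no reset: what is moved stays moved. The work goes in short steps, Python scripts to look and compute and a shell command to move; the robot and the scene stay as the last step left them, time stands still between calls to the robot, and variables do not carry over. Pictures are saved under pics/ and viewed, and the job is handed in when it is done.

```bash
mkdir -p pics; ls
python3 - <<'E'
from bench import ctrl
import cv2,numpy as np
for n in("side","top"):
    p,d=ctrl.camera(n); cv2.imwrite(f"pics/{n}0.png",p[:,:,::-1]); np.savez(f"/tmp/{n}0.npz",p=p,d=d)
    print(n,{k:np.round(v,4).tolist() for k,v in ctrl.calibration(n).items()})
print(ctrl.get_obs(),ctrl.tips_ahead)
E
```

```text
pics
side {'fov_y': 56.3915, 'cx': 322.752, 'cy': 202.6384, 'D': [-0.074, 0.0, 0.0, 0.0, 0.0], 'camera_from_world': [[0.9999, -0.0118, -0.0061, -0.6219], [-0.0115, -0.5476, -0.8367, 0.0551], [0.0066, 0.8367, -0.5477, 1.0814], [0.0, 0.0, 0.0, 1.0]]}
top {'fov_y': 56.7819, 'cx': 317.3182, 'cy': 196.3604, 'D': [-0.0497, 0.0, 0.0, 0.0, 0.0], 'camera_from_world': [[-0.0264, -0.9996, -0.0027, -0.0396], [-0.9827, 0.0264, -0.1831, 0.6367], [0.1831, -0.0022, -0.9831, 0.8172], [0.0, 0.0, 0.0, 1.0]]}
{'time_s': 0.1, 'q': array([ 1.02870741e+00,  1.81477639e-01,  1.60786357e+00, -1.02622459e-05,
        1.35379621e+00, -2.06290042e-01]), 'dq': array([ 0.00051634, -0.00257154, -0.00177438,  0.00070005,  0.00067543,
       -0.00127345]), 'joint_efforts': array([ 9.07188332e-04, -4.45873582e+01, -3.52234948e+01, -2.44024322e-04,
        4.12849768e-03,  2.40914045e-05]), 'eef_pos': array([0.18922691, 0.54250946, 0.25548956]), 'eef_rot': array([ 3.13326311e-04,  8.15328352e-01,  5.78998344e-01, -7.05990986e-04]), 'wrist_force': array([ 0.31723138,  0.30033015, -0.16836552]), 'torque': array([ 0.00915176,  0.04440822, -0.01848636]), 'opening': 1.0001931557365948} 0.025
```

View pics/side0.png

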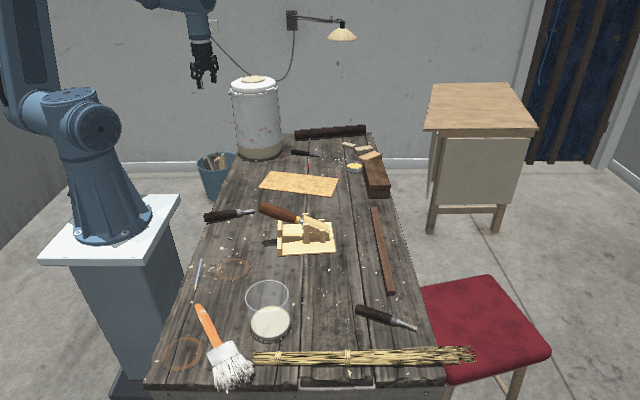

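View pics/top0.png

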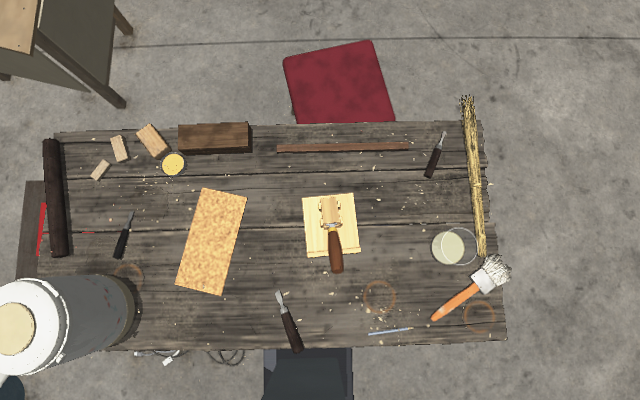

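```bash
cat > h.py <<'E'
import numpy as np,cv2
from bench import ctrl
def K(n):
    c=ctrl.calibration(n); f=200/np.tan(np.radians(c["fov_y"]/2))
    return np.array([[f,0,c["cx"]],[0,f,c["cy"]],[0,0,1]]),np.array(c["D"]),np.array(c["camera_from_world"])
def ray(n,uv):
    k,D,T=K(n); q=cv2.undistortPoints(np.array(uv,float).reshape(-1,1,2),k,D)[:,0]
    return np.c_[q,np.ones(len(q))],T
def world(n,uv,z):  # depth along axis
    r,T=ray(n,uv); p=r*np.array(z).reshape(-1,1); return (p-T[:3,3])@T[:3,:3]
def onplane(n,uv,h):
    r,T=ray(n,uv); o=-T[:3,:3].T@T[:3,3]; d=r@T[:3,:3]; return o+d*((h-o[2])/d[:,2])[:,None]
def proj(n,P):
    k,D,T=K(n); return cv2.projectPoints(np.array(P,float).reshape(-1,1,3),T[:3,:3],T[:3,3],k,D)[0][:,0]
def cloud(n,d):
    v,u=np.mgrid[0:400,0:640]; W=world(n,np.c_[u.ravel(),v.ravel()],d.ravel()).reshape(400,640,3); W[d==0]=np.nan; return W
E
python3 - <<'E'
from h import *
t=np.load('/tmp/top0.npz'); s=np.load('/tmp/side0.npz')
a=t['p'][170:310,160:380,::-1]; cv2.imwrite('pics/t1.png',cv2.resize(a,None,fx=3.6,fy=3.6,interpolation=cv2.INTER_CUBIC))
a=s['p'][160:270,240:400,::-1]; cv2.imwrite('pics/s1.png',cv2.resize(a,None,fx=5,fy=5,interpolation=cv2.INTER_CUBIC))
W=cloud('top',t['d'])
for uv in [(335,250),(335,240),(336,265),(331,210),(307,220),(350,225),(210,240),(340,147),(300,148),(400,147),(450,230),(400,250)]: print(uv,W[uv[1],uv[0]].round(4))
hsv=cv2.cvtColor(t['p'],cv2.COLOR_RGB2HSV)
print(hsv[250,335],hsv[220,307],hsv[240,210],hsv[147,340],hsv[200,280])
E
```

```text
(335, 250) [ 0.5067 -0.0919  0.1048]
(335, 240) [ 0.5291 -0.0931  0.0952]
(336, 265) [ 0.4743 -0.0923  0.119 ]
(331, 210) [ 0.6034 -0.0882  0.0489]
(307, 220) [ 0.5865 -0.0294  0.0036]
(350, 225) [ 0.571  -0.1357  0.0052]
(210, 240) [0.5427 0.2116 0.0055]
(340, 147) [ 0.7714 -0.1182  0.0111]
(300, 148) [ 0.771  -0.0156  0.0127]
(400, 147) [ 0.7662 -0.2714  0.0152]
(450, 230) [ 0.5443 -0.3536  0.0903]
(400, 250) [ 5.062e-01 -2.571e-01  4.000e-04]
[ 11 145 120] [ 28  58 246] [ 15 125 212] [ 11 102 113] [ 19  43 124]
```

View pics/t1.png

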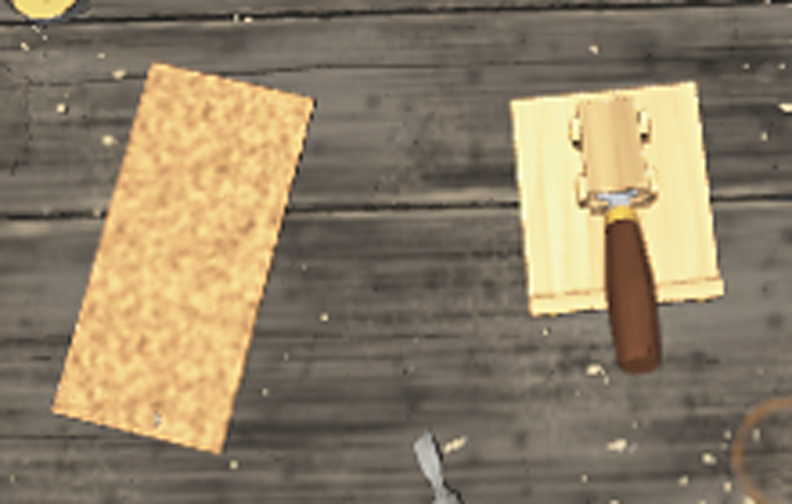

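View pics/s1.png

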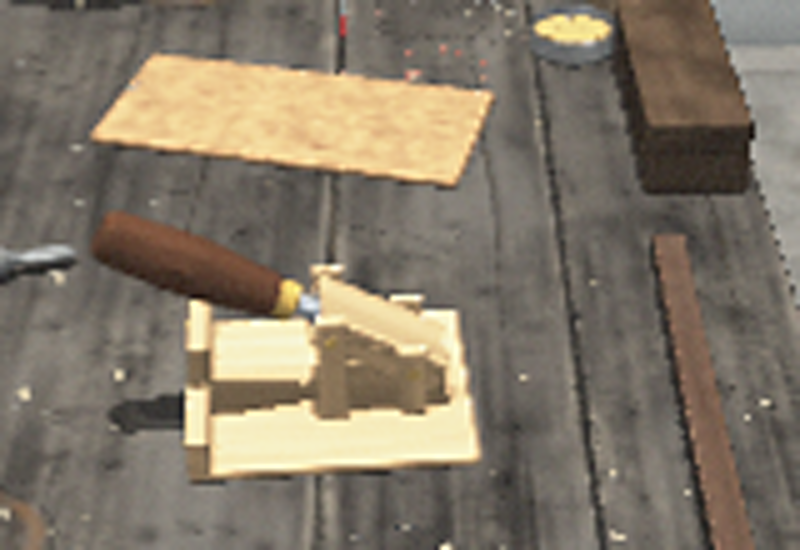

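```bash
cat >> h.py <<'E'
def c1(xy): return (np.array(xy,float)+.5)/3.6-.5+np.array([160,170])
E
python3 - <<'E'
from h import *
t=np.load('/tmp/top0.npz'); s=np.load('/tmp/side0.npz')
k,D,T=K('top'); print('cam',-T[:3,:3].T@T[:3,3])
m=onplane('top',c1([(152,63),(314,100),(221,454),(52,411)]),.005); print('mat',m.round(4),np.linalg.norm(np.roll(m,-1,0)-m,axis=1).round(4),m.mean(0))
d=(m[0]-m[3])+(m[1]-m[2]); print('mat ang',np.arctan2(d[1],d[0]))
b=onplane('top',c1([(511,100),(696,82)]),.006); f=onplane('top',c1([(533,316),(723,295)]),.013)
for q in(.006,.013,.026): print(q,onplane('top',c1([(533,316),(723,295)]),q).round(4).tolist())
print('back',b.round(4),np.linalg.norm(b[0]-b[1]))
W=cloud('top',t['d']); Ws=cloud('side',s['d'])
for nm,Wc,p in(('top',W,t['p']),('side',Ws,s['p'])):
    hsv=cv2.cvtColor(p,cv2.COLOR_RGB2HSV).astype(int)
    # handle
    M=(hsv[...,0]<14)&(hsv[...,1]>110)&(hsv[...,2]<190)&(Wc[...,0]>.4)&(Wc[...,0]<.6)&(abs(Wc[...,1]+.09)<.05)&(Wc[...,2]>.06)
    P=Wc[M]; c=P.mean(0); u,sv,v=np.linalg.svd(P-c); ax=v[0]*np.sign(v[0][0]); a=(P-c)@ax
    print(nm,'handle',M.sum(),c.round(4),ax.round(4),'ends',(c+ax*a.min()).round(4),(c+ax*a.max()).round(4))
    M=(Wc[...,0]>.73)&(Wc[...,0]<.81)&(Wc[...,1]>-.32)&(Wc[...,1]<.08)&(Wc[...,2]>.006)&(Wc[...,2]<.03)
    P=Wc[M]; print('batt',M.sum(),P[:,0].min(),P[:,0].max(),P[:,1].min(),P[:,1].max(), np.polyfit(P[:,1],P[:,0],1))
    M=(Wc[...,0]>.44)&(Wc[...,0]<.68)&(Wc[...,1]>-.2)&(Wc[...,1]<.02)&(Wc[...,2]>.055)&(hsv[...,1]<110)
    print('upper',Wc[M].mean(0),M.sum())
    M=(Wc[...,0]>.44)&(Wc[...,0]<.68)&(Wc[...,1]>-.45)&(Wc[...,1]<-.25)&(Wc[...,2]>.03)
    print('glass',np.nanmin(Wc[M],0),np.nanmax(Wc[M],0))
E
```

```text
cam [ 0.47503824 -0.05459756  0.91985785]
mat [[0.6771 0.236  0.005 ]
 [0.6475 0.1209 0.005 ]
 [0.4078 0.1821 0.005 ]
 [0.4382 0.2978 0.005 ]] [0.1189 0.2474 0.1197 0.2468] [0.54265296 0.20920449 0.005     ]
mat ang -0.25146097073760976
0.006 [[0.4943, -0.0292, 0.006], [0.5049, -0.1586, 0.006]]
0.013 [[0.4942, -0.0294, 0.013], [0.5047, -0.1578, 0.013]]
0.026 [[0.4939, -0.0297, 0.026], [0.5043, -0.1563, 0.026]]
back [[ 0.6436 -0.0171  0.006 ]
 [ 0.6529 -0.1466  0.006 ]] 0.12990605391751742
top handle 479 [ 0.5025 -0.0911  0.1031] [ 0.8977  0.0713 -0.4348] ends [ 0.4641 -0.0942  0.1218] [ 0.5527 -0.0871  0.0789]
batt 1060 0.7615225880410156 0.783931472290076 -0.29323003136624454 0.043733353379892835 [0.00413211 0.77215474]
upper [ 0.56438965 -0.08869714  0.0677408 ] 246
glass [ 0.46780253 -0.41326502  0.03013241] [ 0.54895706 -0.3285795   0.09211278]
side handle 310 [ 0.5062 -0.1023  0.098 ] [ 0.8793  0.0647 -0.4718] ends [ 0.4651 -0.1053  0.12  ] [ 0.5499 -0.099   0.0745]
batt 716 0.7614490036135239 0.7827542508620937 -0.29842933647018655 0.04270573311653274 [3.66873009e-04 7.71459752e-01]
upper [ 0.5421848  -0.0963587   0.07529136] 259
glass [ 0.46649388 -0.41831141  0.03008163] [ 0.5514137  -0.33094492  0.09143976]
```

```bash
cat >> h.py <<'E'
from scipy.spatial.transform import Rotation as Ro
def pose(o=None):
    o=o or ctrl.get_obs(); w=o["eef_rot"]; return o["eef_pos"],Ro.from_quat(w,scalar_first=True)
def toolR(yaw,tilt): # tool x along world y-ish (jaws across chisel), z down; tilt>0: tool z leans back to robot
    e=np.array([np.cos(yaw),np.sin(yaw),0]); x=np.array([-np.sin(yaw),np.cos(yaw),0]); z=-np.sin(tilt)*e-np.cos(tilt)*np.array([0,0,1.])
    return Ro.from_matrix(np.c_[x,np.cross(z,x),z])
def rows(p0,R0,p1,R1,n):
    """n equal steps, printed as tool-frame rows"""
    rv=(R0.inv()*R1).as_rotvec()/n; R=R0; st=(p1-p0)/n
    print('n',n,'turn/row',rv.round(4),'dist/row',np.linalg.norm(st).round(4))
    for i in range(n):
        print(R.inv().apply(st).round(4).tolist()); R=R*Ro.from_rotvec(rv)
def rot_then_shift(p1,R1):
    p,R=pose(); rv=(R.inv()*R1).as_rotvec(); d=p1-p
    print('rot total',rv.round(4),np.linalg.norm(rv).round(3),'shift new tool',R1.inv().apply(d).round(4),'world',d.round(4),'shift old tool',R.inv().apply(d).round(4))
GRIP=np.array([.5053,-.0918,.090]); SY=.075; UP=np.array([-.8636,-.0649,.5])
E
python3 - <<'E'
from h import *
R1=toolR(SY,np.radians(28)); z=R1.apply([0,0,1]); tcp=GRIP-.014*z; pre=tcp-.09*z
print(tcp,pre,R1.as_matrix().round(3))
p,R=pose(); print(R.as_matrix().round(3)); rot_then_shift(pre,R1); rows(p,R,pre,R1,18)
E
```

```text
[ 0.51185413 -0.09130752  0.10236127] [ 0.55398779 -0.08814155  0.18182655] [[-0.075  0.88  -0.468]
 [ 0.997  0.066 -0.035]
 [-0.    -0.469 -0.883]]
[[ 0.33   0.944 -0.001]
 [ 0.944 -0.33  -0.001]
 [-0.002 -0.    -1.   ]]
rot total [ 0.4811 -0.099  -0.4029] 0.635 shift new tool [-0.6562  0.314  -0.0835] world [ 0.3648 -0.6307 -0.0737] shift old tool [-0.4751  0.5522  0.0742]
n 18 turn/row [ 0.0267 -0.0055 -0.0224] dist/row 0.0407
[-0.0264, 0.0307, 0.0041]
[-0.0271, 0.0302, 0.0035]
[-0.0277, 0.0297, 0.0028]
[-0.0284, 0.0291, 0.0022]
[-0.029, 0.0285, 0.0016]
[-0.0296, 0.0279, 0.001]
[-0.0302, 0.0272, 0.0004]
[-0.0308, 0.0265, -0.0002]
[-0.0314, 0.0258, -0.0007]
[-0.032, 0.0251, -0.0012]
[-0.0325, 0.0243, -0.0017]
[-0.0331, 0.0236, -0.0021]
[-0.0336, 0.0227, -0.0026]
[-0.0341, 0.0219, -0.003]
[-0.0346, 0.0211, -0.0034]
[-0.0351, 0.0202, -0.0037]
[-0.0356, 0.0193, -0.0041]
[-0.036, 0.0184, -0.0044]
```

```bash
python3 -m pendant '[[[-0.024,0.028,0,0,0,0,-1],[-0.024,0.028,0,0,0,0,-1],[-0.024,0.028,0,0,0,0,-1],[-0.024,0.028,0,0,0,0,-1],[-0.024,0.028,0,0,0,0,-1],[-0.024,0.028,0,0,0,0,-1],[-0.024,0.028,0,0,0,0,-1],[-0.024,0.028,0,0,0,0,-1],[-0.024,0.028,0,0,0,0,-1],[-0.024,0.028,0,0,0,0,-1]]]'
python3 -m pendant '[[[-0.024,0.028,0,0,0,0,-1],[-0.024,0.028,0,0,0,0,-1],[-0.024,0.028,0,0,0,0,-1],[-0.024,0.028,0,0,0,0,-1],[-0.024,0.028,0,0,0,0,-1],[-0.024,0.028,0,0,0,0,-1],[-0.024,0.028,0,0,0,0,-1],[-0.024,0.028,0,0,0,0,-1],[-0.024,0.028,0,0,0,0,-1],[-0.020,0.022,0,0,0,0,-1]]]'
python3 -m pendant '[[[0,0,0,0.08,-0.0165,-0.067,-1],[0,0,0,0.08,-0.0165,-0.067,-1],[0,0,0,0.08,-0.0165,-0.067,-1],[0,0,0,0.08,-0.0165,-0.067,-1],[0,0,0,0.08,-0.0165,-0.067,-1],[0,0,0,0.08,-0.0165,-0.067,-1]]]'
python3 - <<'E'
from h import *
R1=toolR(SY,np.radians(28)); z=R1.apply([0,0,1]); tcp=GRIP-.014*z; pre=tcp-.07*z
rot_then_shift(pre,R1); print(ctrl.get_obs()['q'].round(3))
E
```

```text
time_s: 1.1
eef_pos: [0.375, 0.2226, 0.2561]
eef_rot: [-0.0, 0.815, 0.579, -0.0]
wrist_force: [1.1, 0.5, -0.4]
opening: 0.997
time_s: 2.1
eef_pos: [0.5562, -0.0909, 0.2558]
eef_rot: [-0.0, 0.816, 0.579, -0.0]
wrist_force: [-0.9, 0.6, 0.6]
opening: 0.999
time_s: 2.7
eef_pos: [0.5556, -0.0892, 0.2559]
eef_rot: [-0.166, 0.659, 0.712, -0.177]
wrist_force: [-0.5, -0.5, 0.8]
opening: 0.999
rot total [-0.0018 -0.001   0.0021] 0.003 shift new tool [0.0012 0.0334 0.0862] world [-0.011   0.0004 -0.0918] shift old tool [0.0011 0.0336 0.0861]
[-0.283  0.478  1.296 -0.171  1.828 -1.936]
```

```bash
python3 -m pendant '[[[0,0.011,0.029,0,0,0,-1],[0,0.011,0.029,0,0,0,-1],[0.001,0.011,0.029,0,0,0,-1],[0,0,0,0,0,0,-1],[0,0,0,0,0,0,-1]]]'
python3 - <<'E'
from h import *
R1=toolR(SY,np.radians(28)); z=R1.apply([0,0,1]); tcp=GRIP-.014*z
rot_then_shift(tcp,R1)
for n,(a,b,c,d) in(('side',(150,270,230,390)),('top',(130,310,230,440))):
    p,_=ctrl.camera(n); p=p.copy()[:,:,::-1].copy()
    cv2.imwrite(f'pics/{n}2.png',cv2.resize(p[a:b,c:d],None,fx=3.3,fy=3.3,interpolation=cv2.INTER_CUBIC))
E
```

```text
time_s: 3.2
eef_pos: [0.5438, -0.0888, 0.1639]
eef_rot: [-0.165, 0.66, 0.711, -0.177]
wrist_force: [-0.2, -0.0, 0.9]
opening: 1.004
rot total [ 0.0003 -0.0015 -0.0001] 0.002 shift new tool [-0.0001  0.0006  0.0694] world [-0.032  -0.0025 -0.0616] shift old tool [-0.0002  0.0006  0.0694]
```

View pics/side2.png

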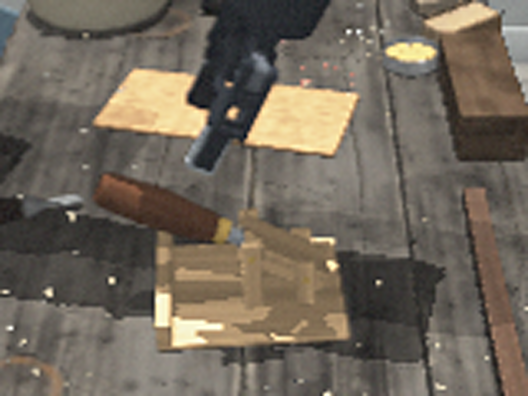

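View pics/top2.png

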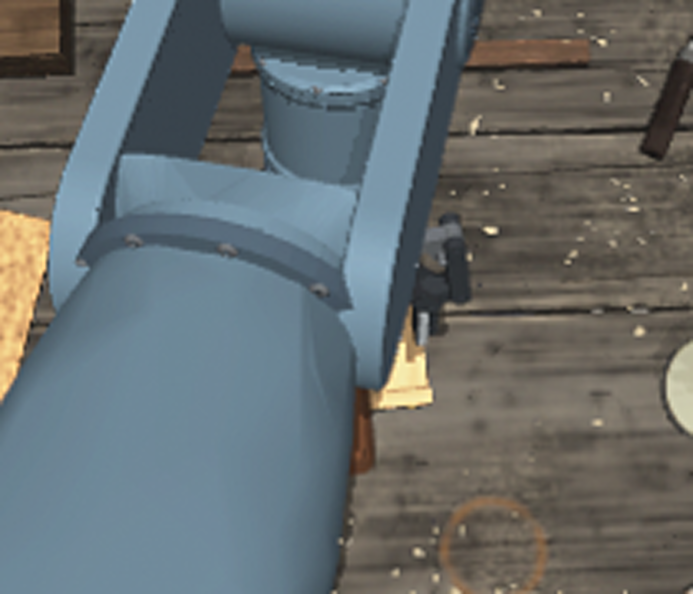

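Side picture: the open fingers (crop ~(205,160)) stand square above the handle (~(160,205)), stand undisturbed; the top view is hidden by the arm. Going down.

```bash
python3 -m pendant '[[[0,0,0.02,0,0,0,-1],[0,0,0.02,0,0,0,-1],[0,0,0.015,0,0,0,-1],[0,0.001,0.014,0,0,0,-1],[0,0,0,0,0,0,-1],[0,0,0,0,0,0,-1]]]'
python3 - <<'E'
from h import *
R1=toolR(SY,np.radians(28)); z=R1.apply([0,0,1]); tcp=GRIP-.014*z
rot_then_shift(tcp,R1)
for n,(a,b,c,d) in(('side',(160,260,240,370)),):
    p,dd=ctrl.camera(n); np.savez('/tmp/side3.npz',p=p,d=dd); p=p[:,:,::-1]
    cv2.imwrite(f'pics/{n}3.png',cv2.resize(p[a:b,c:d],None,fx=5,fy=5,interpolation=cv2.INTER_CUBIC))
E
```

```text
time_s: 3.9
eef_pos: [0.5132, -0.0913, 0.103]
eef_rot: [-0.164, 0.66, 0.711, -0.176]
wrist_force: [0.6, -0.5, 0.9]
opening: 1.001
rot total [ 0.0025 -0.0009 -0.0006] 0.003 shift new tool [ 0.0001 -0.0009  0.0012] world [-0.0014 -0.     -0.0006] shift old tool [ 0.0001 -0.0009  0.0012]
```

View pics/side3.png

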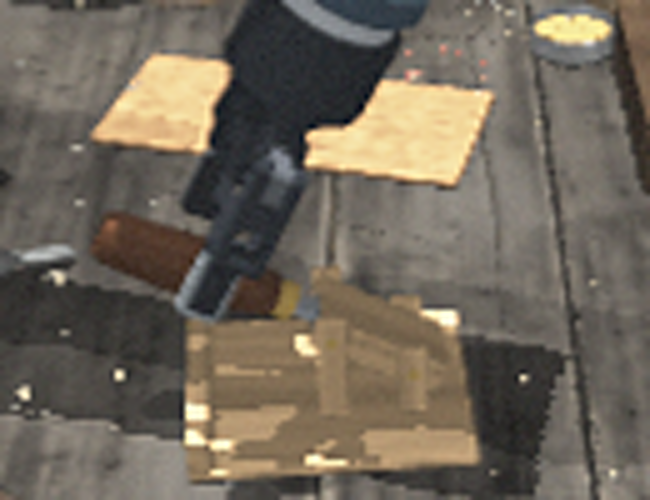

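The finger at crop (205,285) straddles the handle a little ahead of its middle, the stand is unmoved. Closing.

```bash
python3 -m pendant '[[[0,0,0,0,0,0,0],[0,0,0,0,0,0,0.3],[0,0,0,0,0,0,1],[0,0,0,0,0,0,1],[0,0,0,0,0,0,1],[0,0,0,0,0,0,1],[0,0,0,0,0,0,1]]]'
python3 - <<'E'
from h import *
print(ctrl.get_obs()['opening'],ctrl.get_obs()['wrist_force'])
rot_then_shift(pose()[0]+.1*UP,pose()[1])
for n,(a,b,c,d) in(('side',(160,260,240,370)),):
    p,dd=ctrl.camera(n); p=p[:,:,::-1]
    cv2.imwrite(f'pics/{n}4.png',cv2.resize(p[a:b,c:d],None,fx=5,fy=5,interpolation=cv2.INTER_CUBIC))
E
```

```text
time_s: 4.65
eef_pos: [0.5131, -0.0912, 0.1029]
eef_rot: [-0.164, 0.66, 0.711, -0.176]
wrist_force: [1.2, 0.5, 5.7]
opening: 0.357
0.3571935704438532 [1.15764321 0.5204331  5.66895451]
rot total [0. 0. 0.] 0.0 shift new tool [-0.     -0.0999 -0.0037] world [-0.0864 -0.0065  0.05  ] shift old tool [-0.     -0.0999 -0.0037]
```

View pics/side4.png

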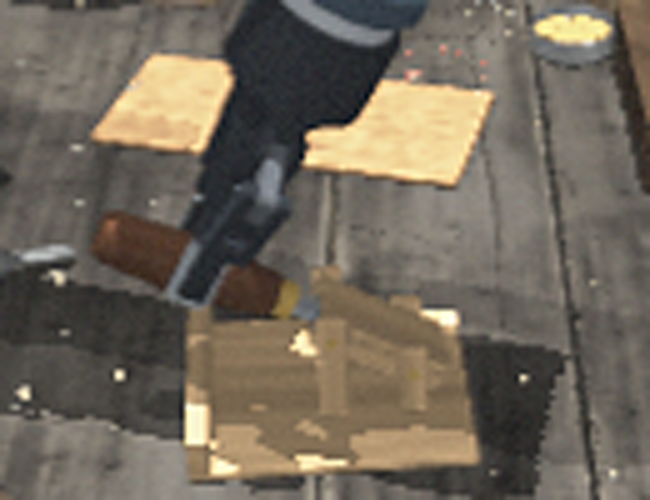

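Gripped at 30.4 mm opening; the handle and stand are unmoved. There's 5.7 N upward on the tool (the closing pads pressed the chisel down), so I relieve it first.

```bash
python3 -m pendant '[[[0,0,-0.001,0,0,0,1],[0,0,0,0,0,0,1]]]'; python3 -m pendant '[[[0,0,-0.001,0.01,0,0,1],[0,0,0,0,0,0,1]]]'; python3 -m pendant '[[[0,-0.005,-0.0005,0,0,0,1],[0,-0.005,-0.0005,0,0,0,1],[0,0,0,0,0,0,1]]]'
```

```text
time_s: 4.9
eef_pos: [0.5132, -0.0912, 0.1031]
eef_rot: [-0.164, 0.66, 0.711, -0.176]
wrist_force: [1.0, 0.1, 0.9]
opening: 0.359
time_s: 5.1
eef_pos: [0.5136, -0.0911, 0.1039]
eef_rot: [-0.168, 0.659, 0.71, -0.18]
wrist_force: [0.3, -0.6, -1.1]
opening: 0.357
time_s: 5.4
eef_pos: [0.5046, -0.0916, 0.1101]
eef_rot: [-0.168, 0.659, 0.71, -0.18]
wrist_force: [-0.2, -0.6, -2.0]
opening: 0.358
```

```bash
python3 -m pendant '[[[0,-0.007,-0.0002,0,0,0,1],[0,-0.007,-0.0002,0,0,0,1],[0,-0.007,-0.0002,0,0,0,1],[0,0,0,0,0,0,1]]]'
python3 - <<'E'
from h import *
print(rot_then_shift(pose()[0]+.1*UP,pose()[1]))
p,dd=ctrl.camera('side'); p=p[:,:,::-1]
cv2.imwrite('pics/side5.png',cv2.resize(p[160:260,240:370],None,fx=5,fy=5,interpolation=cv2.INTER_CUBIC))
E
```

```text
time_s: 5.8
eef_pos: [0.4867, -0.0931, 0.1211]
eef_rot: [-0.167, 0.66, 0.71, -0.18]
wrist_force: [-1.3, 0.0, -2.2]
opening: 0.356
rot total [0. 0. 0.] 0.0 shift new tool [-0.0001 -0.1    -0.0027] world [-0.0864 -0.0065  0.05  ] shift old tool [-0.0001 -0.1    -0.0027]
None
```

View pics/side5.png

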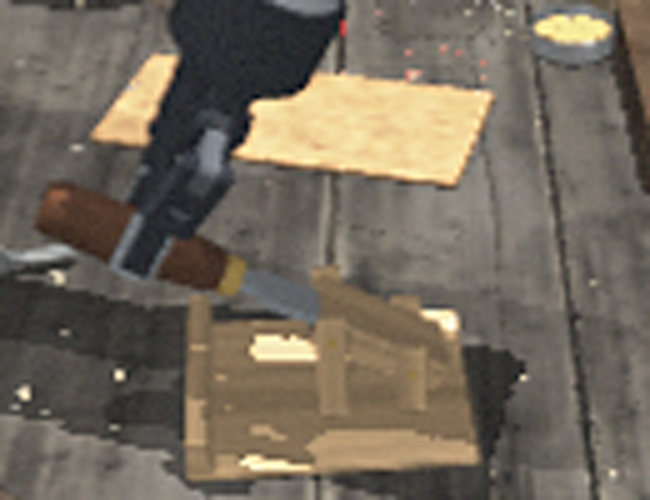

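The blade is sliding out and the stand has not moved (back right corner still at crop (480,462)). Continuing.

```bash
python3 -m pendant '[[[0,-0.008,-0.0002,0,0,0,1],[0,-0.008,-0.0002,0,0,0,1],[0,-0.008,-0.0002,0,0,0,1],[0,-0.008,-0.0002,0,0,0,1],[0,-0.008,-0.0002,0,0,0,1],[0,-0.008,-0.0002,0,0,0,1],[0,-0.008,-0.0002,0,0,0,1],[0,-0.008,-0.0002,0,0,0,1],[0,-0.008,-0.0002,0,0,0,1],[0,0,0,0,0,0,1]]]'
python3 - <<'E'
from h import *
p,dd=ctrl.camera('side'); p=p[:,:,::-1]
cv2.imwrite('pics/side6.png',cv2.resize(p[150:260,210:370],None,fx=4,fy=4,interpolation=cv2.INTER_CUBIC))
E
```

```text
time_s: 6.85
eef_pos: [0.4245, -0.0978, 0.1569]
eef_rot: [-0.167, 0.66, 0.71, -0.18]
wrist_force: [-0.2, -0.4, -3.0]
opening: 0.353
```

View pics/side6.png

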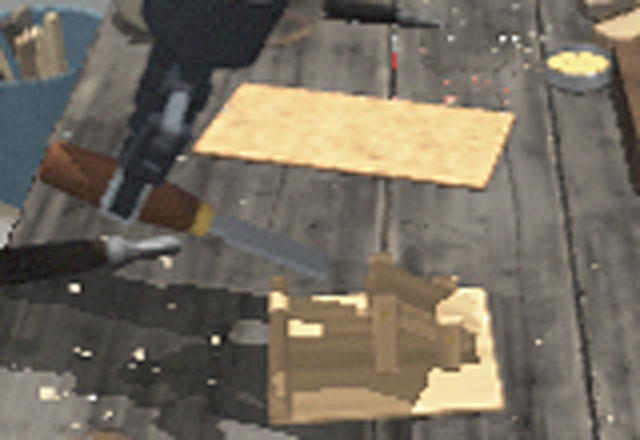

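Run:
```python
from h import *
R1=toolR(-.2515,np.radians(5)); z=R1.apply([0,0,1]); g=np.array([.4993,.2203,.020]); tcp=g-.014*z; pre=tcp+[0,0,.1]
print(tcp,pre); p,R=pose(); print(R.inv().apply([0,0,.06]))
rot_then_shift(pre,R1); rows(p,R,pre,R1,10)
```

```text
[0.50048179 0.21999635 0.03394673] [0.50048179 0.21999635 0.13394673]
[ 3.11340240e-05 -2.85558847e-02 -5.27689348e-02]
rot total [-0.4052  0.0937  0.314 ] 0.521 shift new tool [ 0.3266 -0.0039  0.0232] world [ 0.0756  0.3178 -0.0228] shift old tool [ 0.3113  0.0978 -0.0269]
n 10 turn/row [-0.0405  0.0094  0.0314] dist/row 0.0327
[0.0311, 0.0098, -0.0027]
[0.0314, 0.0089, -0.002]
[0.0317, 0.008, -0.0014]
[0.032, 0.007, -0.0008]
[0.0322, 0.006, -0.0002]
[0.0324, 0.005, 0.0003]
[0.0325, 0.004, 0.0008]
[0.0326, 0.0029, 0.0012]
[0.0326, 0.0018, 0.0016]
[0.0327, 0.0007, 0.002]
```

```bash
python3 -m pendant '[[[0,-0.01,-0.018,0,0,0,1],[0,-0.01,-0.018,0,0,0,1]]]'; python3 -m pendant '[[[0.0311,0.0098,-0.0027,-0.0405,0.0094,0.0314,1],[0.0314,0.0089,-0.002,-0.0405,0.0094,0.0314,1],[0.0317,0.008,-0.0014,-0.0405,0.0094,0.0314,1],[0.032,0.007,-0.0008,-0.0405,0.0094,0.0314,1],[0.0322,0.006,-0.0002,-0.0405,0.0094,0.0314,1],[0.0324,0.005,0.0003,-0.0405,0.0094,0.0314,1],[0.0325,0.004,0.0008,-0.0405,0.0094,0.0314,1],[0.0326,0.0029,0.0012,-0.0405,0.0094,0.0314,1],[0.0326,0.0018,0.0016,-0.0405,0.0094,0.0314,1],[0.0327,0.0007,0.002,-0.0405,0.0094,0.0314,1]]]';python3 -m pendant '[[[0,0,0,0,0,0,1],[0,0,0,0,0,0,1]]]'
python3 - <<'E'
from h import *
R1=toolR(-.2515,np.radians(5)); z=R1.apply([0,0,1]); g=np.array([.4993,.2203,.020]); tcp=g-.014*z
rot_then_shift(tcp,R1)
for n,(a,b,c,d) in(('side',(130,240,220,380)),('top',(160,320,150,350))):
    p,dd=ctrl.camera(n); np.savez(f'/tmp/{n}7.npz',p=p,d=dd); p=p[:,:,::-1]
    cv2.imwrite(f'pics/{n}7.png',cv2.resize(p[a:b,c:d],None,fx=3.6,fy=3.6,interpolation=cv2.INTER_CUBIC))
E
```

```text
time_s: 7.1
eef_pos: [0.4243, -0.0976, 0.1974]
eef_rot: [-0.168, 0.659, 0.71, -0.18]
wrist_force: [-0.3, 0.1, -1.5]
opening: 0.352
time_s: 8.1
eef_pos: [0.5003, 0.2214, 0.1747]
eef_rot: [-0.035, 0.79, 0.612, -0.026]
wrist_force: [1.4, -0.1, -1.2]
opening: 0.356
time_s: 8.3
eef_pos: [0.4996, 0.2205, 0.1746]
eef_rot: [-0.035, 0.789, 0.613, -0.028]
wrist_force: [0.6, -0.2, -2.1]
opening: 0.354
rot total [-0.0022  0.0009  0.0025] 0.003 shift new tool [-0.0002  0.0133  0.14  ] world [ 0.0009 -0.0005 -0.1406] shift old tool [-1.00e-04  1.36e-02  1.40e-01]
```

View pics/side7.png

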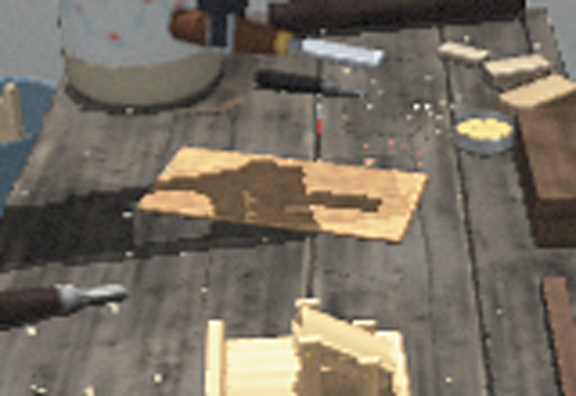

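View pics/top7.png

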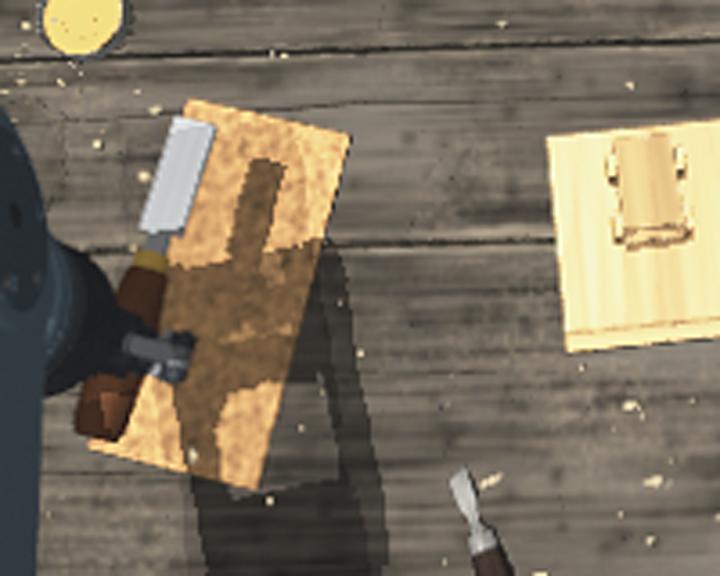

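Run:
```python
from h import *
p,R=pose(); g=p+R.apply([0,0,.014]); tip=g+R.apply([0,.14,0]); butt=g-R.apply([0,.05,0])
print(g,tip,butt)
f=lambda xy,o:(np.array(xy)+.5)/3.6-.5+np.array(o)
print('pred top',proj('top',[tip,butt]).round(1),'side',proj('side',[tip,butt]).round(1))
print('obs top',f([(195,122)],(150,160)),f([(102,418)],(150,160)),'side',f([(381,57)],(220,130)),f([(173,24)],(220,130)))
for h in(.14,.148,.155): print(onplane('top',f([(195,122)],(150,160)),h))
d=np.load('/tmp/top7.npz')['d']; W=cloud('top',d); print(W[205,199],W[195,202],W[275,180])
```

```text
[0.49877768 0.21965409 0.16075979] [0.63383829 0.18496516 0.14829738] [0.45054175 0.23204299 0.16521065]
pred top [[204.3 192.4]
 [176.2 280.8]] side [[325.6 145.6]
 [268.  135.3]]
obs top [[203.80555556 193.52777778]] [[177.97222222 275.75      ]] side [[325.47222222 145.47222222]] [[267.69444444 136.30555556]]
[[0.63307518 0.18847383 0.14      ]]
[[0.63145399 0.18598034 0.148     ]]
[[0.63003545 0.18379853 0.155     ]]
[0.60659707 0.19504435 0.14958351] [0.62807319 0.1893318  0.14941035] [0.46196803 0.22214885 0.17191126]
```

The prediction matches what the pictures show (tip at top px (204,193.5), side (325.5,145.5), within 1 px). Lowering.

```bash
python3 -m pendant '[[[0,0.003,0.03,0,0,0,1],[0,0.003,0.03,0,0,0,1],[0,0.003,0.03,0,0,0,1],[0,0.002,0.02,0,0,0,1],[0,0.001,0.01,0,0,0,1],[0,0.0005,0.006,0,0,0,1],[0,0.0005,0.006,0,0,0,1],[0,0,0,0,0,0,1],[0,0,0,0,0,0,1]]]'; python3 -m pendant '[[[0,0,0.003,0,0,0,1],[0,0,0,0,0,0,1]]]';python3 -m pendant '[[[0,0,0.002,0,0,0,1],[0,0,0,0,0,0,1]]]'
python3 - <<'E'
from h import *
R1=toolR(-.2515,np.radians(5)); z=R1.apply([0,0,1]); g=np.array([.4993,.2203,.020]); tcp=g-.014*z
rot_then_shift(tcp,R1)
E
```

```text
time_s: 9.3
eef_pos: [0.502, 0.2198, 0.0431]
eef_rot: [-0.035, 0.789, 0.612, -0.026]
wrist_force: [0.7, 0.7, -2.4]
opening: 0.356
time_s: 9.5
eef_pos: [0.5012, 0.2199, 0.0395]
eef_rot: [-0.035, 0.789, 0.612, -0.027]
wrist_force: [-0.3, 0.4, -1.3]
opening: 0.355
time_s: 9.7
eef_pos: [0.5011, 0.2199, 0.0374]
eef_rot: [-0.035, 0.789, 0.612, -0.027]
wrist_force: [0.2, 1.0, -2.3]
opening: 0.357
rot total [-0.0006 -0.0005  0.0003] 0.001 shift new tool [-0.0001 -0.0003  0.0035] world [-0.0006  0.0001 -0.0034] shift old tool [-0.0001 -0.0003  0.0035]
```

```bash
python3 -m pendant '[[[0,0,0.0015,0,0,0,1],[0,0,0,0,0,0,1]]]'; python3 -m pendant '[[[0,0,0.001,0,0,0,1],[0,0,0,0,0,0,1]]]';python3 -m pendant '[[[0,0,0.0005,0,0,0,1],[0,0,0,0,0,0,1]]]'
```

```text
time_s: 9.9
eef_pos: [0.5011, 0.22, 0.0371]
eef_rot: [-0.035, 0.789, 0.612, -0.027]
wrist_force: [-2.6, -1.4, 8.5]
opening: 0.356
time_s: 10.1
eef_pos: [0.5011, 0.22, 0.0369]
eef_rot: [-0.035, 0.789, 0.612, -0.027]
wrist_force: [-5.2, -2.3, 16.9]
opening: 0.357
time_s: 10.3
eef_pos: [0.5011, 0.22, 0.0368]
eef_rot: [-0.035, 0.789, 0.613, -0.027]
wrist_force: [-6.8, -2.6, 19.9]
opening: 0.354
```

Run:
```python
from h import *
for n,(a,b,c,d) in(('side',(130,240,220,380)),):
    p,dd=ctrl.camera(n); p=p[:,:,::-1]
    cv2.imwrite(f'pics/{n}8.png',cv2.resize(p[a:b,c:d],None,fx=5,fy=5,interpolation=cv2.INTER_CUBIC))
```

```text
(no output)
```

View pics/side8.png

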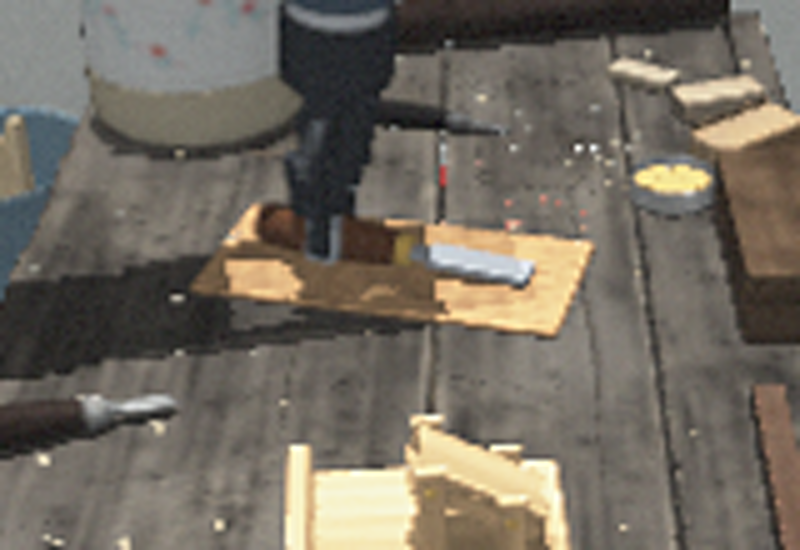

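The chisel lies along the mat between the fingers and bears on it (force 20 N). Relieve it, then open gently.

```bash
python3 -m pendant '[[[0,0,-0.002,0,0,0,1],[0,0,0,0,0,0,1]]]'; python3 -m pendant '[[[0,0,-0.0005,0,0,0,0.2],[0,0,0,0,0,0,0],[0,0,0,0,0,0,-0.2],[0,0,0,0,0,0,-0.5],[0,0,0,0,0,0,-1],[0,0,0,0,0,0,-1],[0,0,0,0,0,0,-1]]]'; python3 -m pendant '[[[0,0,-0.01,0,0,0,-1],[0,0,-0.03,0,0,0,-1],[0,0,-0.04,0,0,0,-1],[0,0,-0.04,0,0,0,-1],[0,0,-0.04,0,0,0,-1]]]'
python3 - <<'E'
from h import *
for n,(a,b,c,d) in(('side',(130,260,220,400)),('top',(130,310,160,380))):
    p,dd=ctrl.camera(n); np.savez(f'/tmp/{n}9.npz',p=p,d=dd); p=p[:,:,::-1]
    cv2.imwrite(f'pics/{n}9.png',cv2.resize(p[a:b,c:d],None,fx=3.3,fy=3.3,interpolation=cv2.INTER_CUBIC))
E
```

```text
time_s: 10.55
eef_pos: [0.5014, 0.22, 0.0371]
eef_rot: [-0.035, 0.789, 0.612, -0.026]
wrist_force: [-0.8, 0.2, 7.2]
opening: 0.356
time_s: 11.25
eef_pos: [0.5009, 0.2199, 0.0368]
eef_rot: [-0.035, 0.789, 0.612, -0.027]
wrist_force: [-0.1, 0.0, -0.1]
opening: 0.995
time_s: 11.75
eef_pos: [0.5145, 0.2162, 0.1986]
eef_rot: [-0.035, 0.789, 0.612, -0.027]
wrist_force: [1.2, 0.3, -0.3]
opening: 1.003
```

View pics/side9.png

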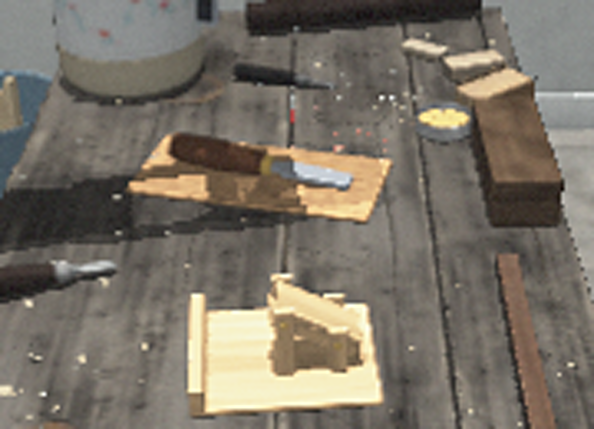

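View pics/top9.png

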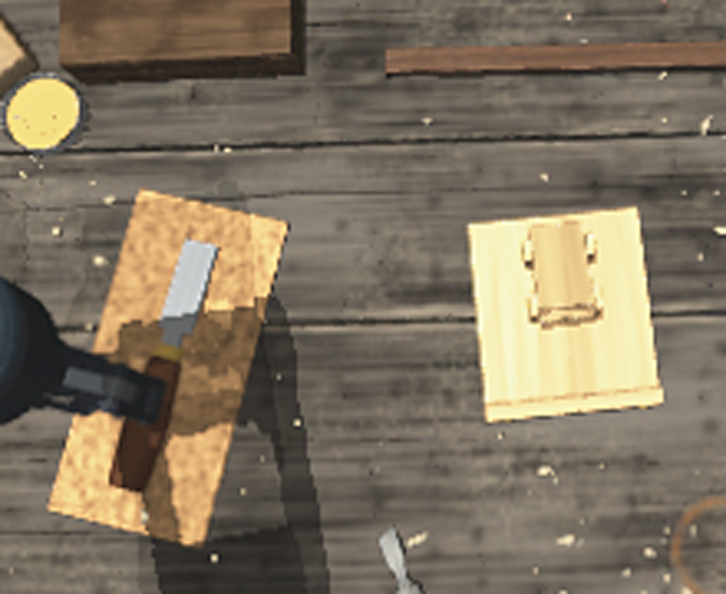

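Run:
```python
from h import *
f=lambda xy:(np.array(xy,float)+.5)/3.3-.5+np.array([160,130])
tip=onplane('top',f([(202,243)]),.008)[0]; butt=onplane('top',f([(128,485)]),.026)[0]
mid=(tip+butt)/2; print('len',np.linalg.norm(tip-butt)); a=-.2515; e=np.array([np.cos(a),np.sin(a)]); n=np.array([-e[1],e[0]])
dm=mid[:2]-[.5427,.2092]; print('mid in mat',dm@e,dm@n,'ang',np.arctan2(*(tip-butt)[[1,0]])-a)
b=onplane('top',f([(468,225),(638,208)]),.006); fr=onplane('top',f([(488,422),(663,402)]),.013)
print('stand back',b.round(4),b.mean(0),'front',fr.round(4),fr.mean(0),'ctr',(b.mean(0)+fr.mean(0))/2)
t=np.load('/tmp/top9.npz')['p']; s=np.load('/tmp/side9.npz')['p']
cv2.imwrite('pics/tb.png',cv2.resize(t[130:165,260:430,::-1],None,fx=4.5,fy=4.5,interpolation=cv2.INTER_CUBIC))
cv2.imwrite('pics/sb.png',cv2.resize(s[195:305,320:420,::-1],None,fx=5,fy=5,interpolation=cv2.INTER_CUBIC))
```

```text
len 0.1855581208637496
mid in mat 0.001635583919379973 -0.00020667126614482988 ang 0.000797352475900126
stand back [[ 0.6425 -0.0168  0.006 ]
 [ 0.6522 -0.1466  0.006 ]] [ 0.64738734 -0.08169487  0.006     ] front [[ 0.4939 -0.0289  0.013 ]
 [ 0.505  -0.158   0.013 ]] [ 0.49945372 -0.09349013  0.013     ] ctr [ 0.57342053 -0.0875925   0.0095    ]
```

View pics/tb.png

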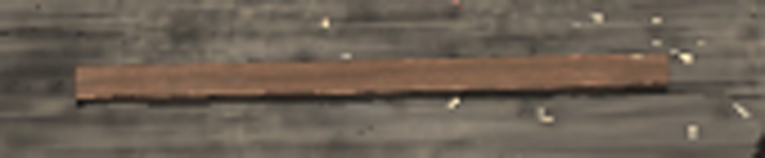

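View pics/sb.png

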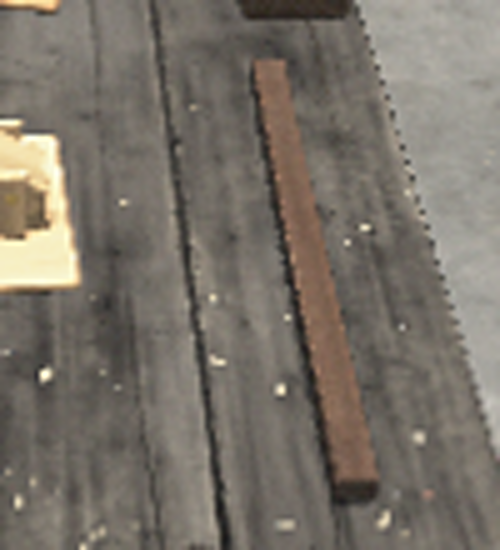

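Run:
```python
from h import *
f=lambda xy:(np.array(xy,float)+.5)/4.5-.5+np.array([260,130]); g=lambda xy:(np.array(xy,float)+.5)/5-.5+np.array([320,195])
for P in (onplane('top',f([(77,97),(667,87)]),.014),onplane('top',f([(77,66),(667,55)]),.014),onplane('side',g([(253,62),(333,482)]),.014),onplane('side',g([(287,62),(376,482)]),.014)):
    d=P[0]-P[1]; print(P.round(4).tolist(),np.linalg.norm(d),'slope dx/dy',d[0]/d[1],'x at y=-.085',np.interp(-.085,P[::-1,1],P[::-1,0]))
```

```text
[[0.7638, 0.0439, 0.014], [0.7609, -0.2914, 0.014]] 0.33532654672262935 slope dx/dy 0.00866133040479591 x at y=-.085 0.7627026964694344
[[0.7822, 0.0438, 0.014], [0.78, -0.2929, 0.014]] 0.3366540601623166 slope dx/dy 0.006731130440334181 x at y=-.085 0.7813582482984974
[[0.7641, 0.0394, 0.014], [0.7606, -0.2979, 0.014]] 0.3372725462541698 slope dx/dy 0.010551254304185412 x at y=-.085 0.7628020457279642
[[0.7844, 0.0389, 0.014], [0.7798, -0.2984, 0.014]] 0.3373610349335958 slope dx/dy 0.013589219239513096 x at y=-.085 0.7827414172580416
```

Top and side views: the chisel lies centred on the mat (mid at +2, 0 mm, angle 0.001 rad), free of the fingers; the stand is still at (0.573,-0.088), yaw ≈0.077. The batten's face is at x≈0.7627 (yaw ≈-0.01). I'll push with the open fingers as a two-point pusher square to the batten.

Run:
```python
from h import *
R1=toolR(-.01,0); p,R=pose(); pre=np.array([.445,-.09,.15])
rot_then_shift(pre,R1); rows(p,R,pre,R1,10)
f=lambda xy:onplane('top',[xy],.0)[0].round(3); print(f((279,293)),f((297,350)))
```

```text
rot total [-0.0757 -0.0146 -0.241 ] 0.253 shift new tool [-0.3077 -0.0707  0.0538] world [-0.0737 -0.3069 -0.0538] shift old tool [-0.3159  0.0089  0.0515]
n 10 turn/row [-0.0076 -0.0015 -0.0241] dist/row 0.032
[-0.0316, 0.0009, 0.0052]
[-0.0316, 0.0001, 0.0052]
[-0.0316, -0.0007, 0.0052]
[-0.0315, -0.0015, 0.0053]
[-0.0315, -0.0023, 0.0053]
[-0.0314, -0.0031, 0.0053]
[-0.0313, -0.0039, 0.0054]
[-0.0312, -0.0047, 0.0054]
[-0.0311, -0.0055, 0.0054]
[-0.0309, -0.0063, 0.0054]
[0.411 0.042 0.   ] [0.278 0.001 0.   ]
```

```bash
python3 -m pendant '[[[-0.0316,0.001,0.005,-0.0076,-0.0015,-0.024,-1],[-0.0316,0,0.005,-0.0076,-0.0015,-0.024,-1],[-0.0316,-0.001,0.005,-0.0076,-0.0015,-0.024,-1],[-0.0315,-0.0015,0.005,-0.0076,-0.0015,-0.024,-1],[-0.0315,-0.0023,0.005,-0.0076,-0.0015,-0.024,-1],[-0.0314,-0.003,0.005,-0.0076,-0.0015,-0.024,-1],[-0.0313,-0.004,0.005,-0.0076,-0.0015,-0.024,-1],[-0.0312,-0.0047,0.005,-0.0076,-0.0015,-0.024,-1],[-0.0311,-0.0055,0.005,-0.0076,-0.0015,-0.024,-1],[-0.031,-0.006,0.005,-0.0076,-0.0015,-0.024,-1]]]'
python3 -m pendant '[[[0,0,0.03,0,0,0,-1],[0,0,0.03,0,0,0,-1],[0,0,0.03,0,0,0,-1],[0,0,0.015,0,0,0,-1],[0,0,0,0,0,0,-1],[0,0,0,0,0,0,-1]]]'
python3 - <<'E'
from h import *
rot_then_shift(np.array([.445,-.09,.03]),toolR(-.01,0))
for n,(a,b,c,d) in(('side',(170,270,220,370)),('top',(170,330,230,430))):
    p,dd=ctrl.camera(n); p=p[:,:,::-1]
    cv2.imwrite(f'pics/{n}10.png',cv2.resize(p[a:b,c:d],None,fx=4,fy=3.7 if n=='top' else 4,interpolation=cv2.INTER_CUBIC))
E
```

```text
time_s: 12.85
eef_pos: [0.4397, -0.0918, 0.1472]
eef_rot: [-0.003, 0.711, 0.704, -0.005]
wrist_force: [-0.1, -1.3, -1.2]
opening: 0.999
time_s: 13.45
eef_pos: [0.4391, -0.091, 0.0425]
eef_rot: [-0.003, 0.711, 0.703, -0.005]
wrist_force: [0.1, -0.2, -0.4]
opening: 1.0
rot total [-0.0124  0.0026 -0.0009] 0.013 shift new tool [0.0011 0.0059 0.0125] world [ 0.0059  0.001  -0.0125] shift old tool [0.0011 0.0061 0.0124]
```

View pics/side10.png

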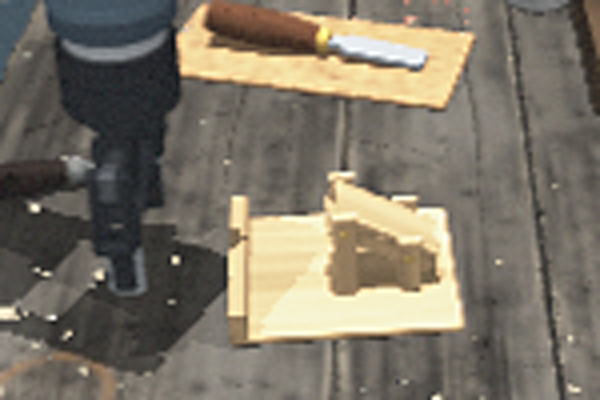

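View pics/top10.png

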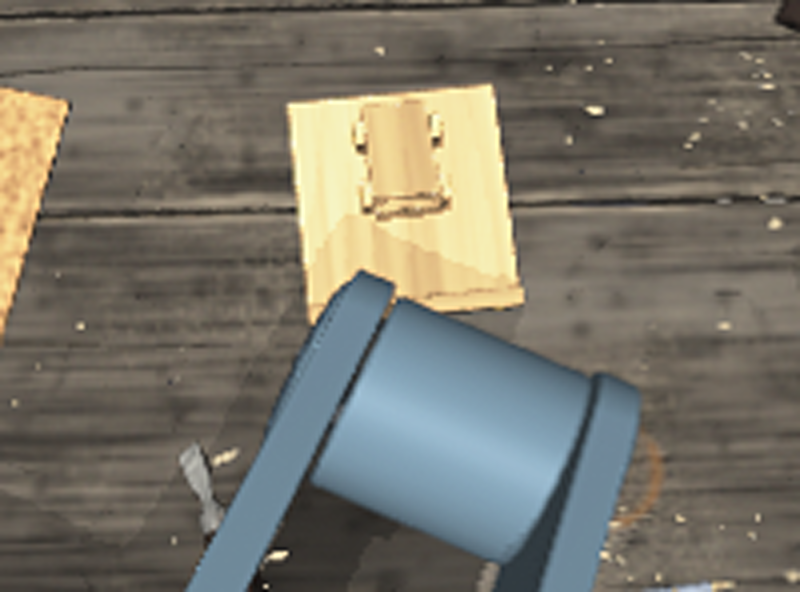

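Run:
```python
from h import *
for z in(.01,.018,.024,.03,.036): print(z,proj('side',[[.439,-.091-.0425,z],[.439,-.091-.057,z]]).round(1).tolist())
print((128.5)/4-.5+220,295.5/4-.5+170)
```

```text
0.01 [[253.0, 246.7], [252.2, 250.4]]
0.018 [[252.7, 244.4], [251.9, 248.0]]
0.024 [[252.4, 242.6], [251.6, 246.2]]
0.03 [[252.1, 240.8], [251.3, 244.4]]
0.036 [[251.9, 238.9], [251.1, 242.5]]
251.625 243.375
```

Side view: the fingertips (crop (128,295)) are at about 25–30 mm height and still ~45 mm before the rail; the stand is untouched. Lower to rail height and push.

```bash
python3 -m pendant '[[[0,0,0.01,-0.012,0.002,0,-1],[0,0,0.0065,0,0,0,-1],[0,0,0,0,0,0,-1]]]'; python3 -m pendant '[[[0,0.01,0,0,0,0,-1],[0,0.01,0,0,0,0,-1],[0,0.008,0,0,0,0,-1],[0,0.005,0,0,0,0,-1],[0,0,0,0,0,0,-1]]]'
python3 - <<'E'
from h import *
rot_then_shift(np.array([.5,-.09,.026]),toolR(-.01,0))
p,dd=ctrl.camera('side'); p=p[:,:,::-1]
cv2.imwrite(f'pics/side11.png',cv2.resize(p[170:270,220:370],None,fx=5,fy=5,interpolation=cv2.INTER_CUBIC))
E
```

```text
time_s: 13.85
eef_pos: [0.4387, -0.0909, 0.0257]
eef_rot: [-0.0, 0.711, 0.703, -0.0]
wrist_force: [0.1, 0.9, -0.1]
opening: 1.0
time_s: 14.35
eef_pos: [0.4729, -0.0915, 0.0258]
eef_rot: [0.001, 0.711, 0.703, -0.0]
wrist_force: [-0.1, -0.6, -0.0]
opening: 1.002
rot total [ 0.0006  0.001  -0.0004] 0.001 shift new tool [ 0.0018  0.0271 -0.0002] world [0.0271 0.0015 0.0002] shift old tool [ 0.0018  0.0271 -0.0002]
```

View pics/side11.png

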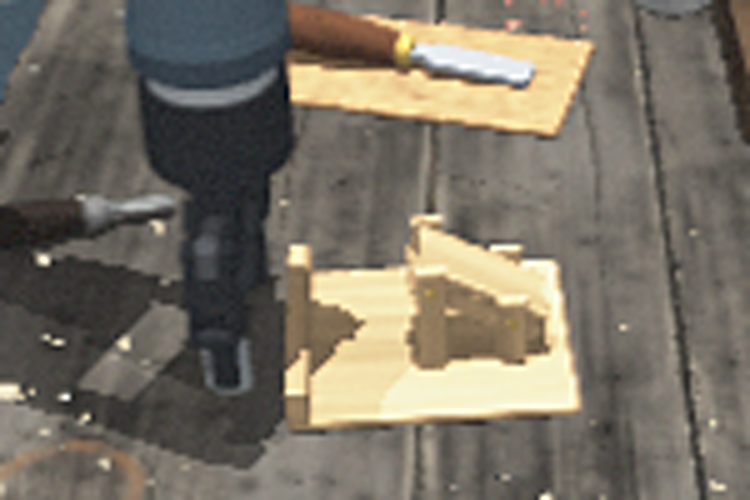

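The fingertips (crop (228,390)) are at rail height, just before the front face. Pushing.

```bash
python3 -m pendant '[[[0,0.006,0,0,0,0,-1],[0,0.006,0,0,0,0,-1],[0,0.008,0,0,0,0,-1],[0,0.008,0,0,0,0,-1],[0,0.008,0,0,0,0,-1],[0,0.008,0,0,0,0,-1],[0,0.008,0,0,0,0,-1],[0,0.008,0,0,0,0,-1],[0,0.008,0,0,0,0,-1],[0,0.006,0,0,0,0,-1]]]'
python3 - <<'E'
from h import *
for n,(a,b,c,d) in(('side',(170,290,250,420)),('top',(120,290,230,430))):
    p,dd=ctrl.camera(n); p=p[:,:,::-1]
    cv2.imwrite(f'pics/{n}12.png',cv2.resize(p[a:b,c:d],None,fx=4,fy=3.5 if n=='top' else 4,interpolation=cv2.INTER_CUBIC))
E
```

```text
time_s: 15.4
eef_pos: [0.5467, -0.0922, 0.0257]
eef_rot: [0.0, 0.711, 0.703, -0.0]
wrist_force: [-1.0, -0.5, 1.0]
opening: 0.998
```

View pics/side12.png

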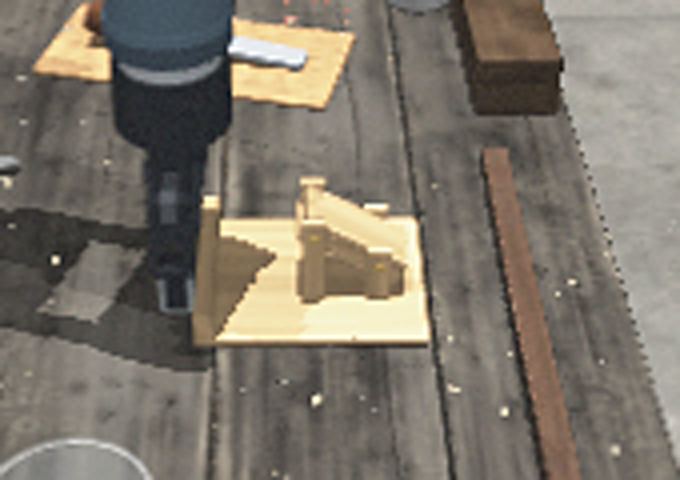

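View pics/top12.png

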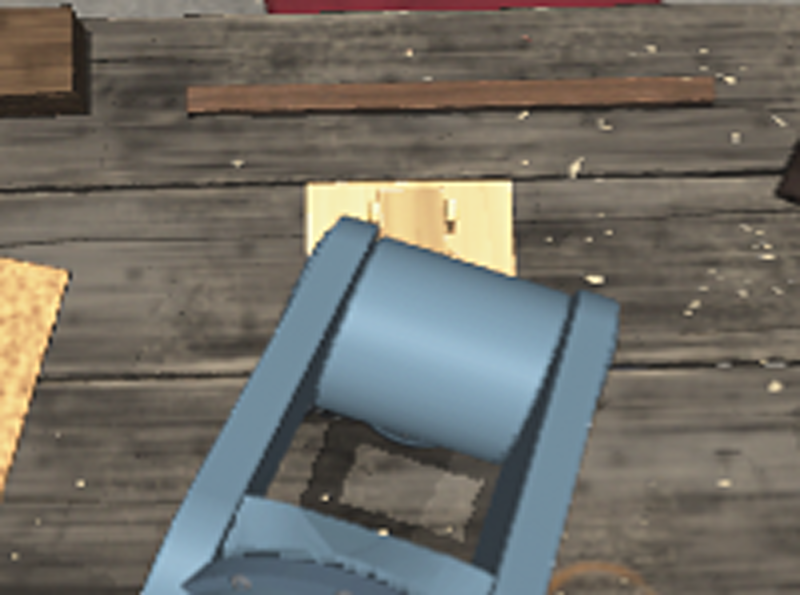

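The stand is now square to the batten and upright; back edge at top crop (306–514,182). Measuring the gap.

Run:
```python
from h import *
f=lambda xy:(np.array(xy,float)+.5)/[4,3.5]-.5+np.array([230,120])
b=onplane('top',f([(306,183),(514,181)]),.006); print(b.round(4)); print(onplane('top',f([(187,114),(714,102)]),.014).round(4)); print(pose()[0])
```

```text
[[ 0.7092 -0.0298  0.006 ]
 [ 0.7072 -0.1622  0.006 ]]
[[ 0.7611  0.0448  0.014 ]
 [ 0.7613 -0.2922  0.014 ]]
[ 0.54693375 -0.09240102  0.02581304]
```

```bash
python3 -m pendant '[[[0,0.008,0,0,0,0,-1],[0,0.008,0,0,0,0,-1],[0,0.008,0,0,0,0,-1],[0,0.008,0,0,0,0,-1],[0,0.007,0,0,0,0,-1],[0,0.004,0,0,0,0,-1],[0,0.003,0,0,0,0,-1],[0,0,0,0,0,0,-1]]]'; python3 -m pendant '[[[0,0.002,0,0,0,0,-1],[0,0,0,0,0,0,-1]]]'; python3 -m pendant '[[[0,0.002,0,0,0,0,-1],[0,0,0,0,0,0,-1]]]'
```

```text
time_s: 16.3
eef_pos: [0.5923, -0.0928, 0.0256]
eef_rot: [0.0, 0.711, 0.703, -0.0]
wrist_force: [-0.2, 0.4, -0.5]
opening: 1.001
time_s: 16.5
eef_pos: [0.5939, -0.0927, 0.0256]
eef_rot: [0.0, 0.711, 0.703, -0.0]
wrist_force: [0.1, 0.3, 0.2]
opening: 1.002
time_s: 16.7
eef_pos: [0.596, -0.0928, 0.0257]
eef_rot: [0.0, 0.711, 0.703, -0.0]
wrist_force: [0.2, -0.1, -0.3]
opening: 0.997
```

```bash
python3 -m pendant '[[[0,0.002,0,0,0,0,-1],[0,0,0,0,0,0,-1]]]'; python3 -m pendant '[[[0,0.001,0,0,0,0,-1],[0,0,0,0,0,0,-1]]]'; python3 -m pendant '[[[0,0.001,0,0,0,0,-1],[0,0,0,0,0,0,-1]]]'
python3 - <<'E'
from h import *
for n,(a,b,c,d) in(('side',(180,270,290,420)),('top',(120,220,260,400))):
    p,dd=ctrl.camera(n); p=p[:,:,::-1]
    cv2.imwrite(f'pics/{n}13.png',cv2.resize(p[a:b,c:d],None,fx=5,fy=5,interpolation=cv2.INTER_CUBIC))
E
```

```text
time_s: 16.9
eef_pos: [0.5981, -0.0928, 0.0257]
eef_rot: [0.0, 0.711, 0.703, -0.0]
wrist_force: [0.5, 0.6, -0.3]
opening: 0.999
time_s: 17.1
eef_pos: [0.599, -0.0928, 0.0256]
eef_rot: [0.0, 0.711, 0.703, -0.0]
wrist_force: [-0.9, 0.2, 0.9]
opening: 1.001
time_s: 17.3
eef_pos: [0.6, -0.0928, 0.0256]
eef_rot: [0.0, 0.711, 0.703, -0.0]
wrist_force: [0.2, -0.8, -0.8]
opening: 1.001
```

View pics/side13.png

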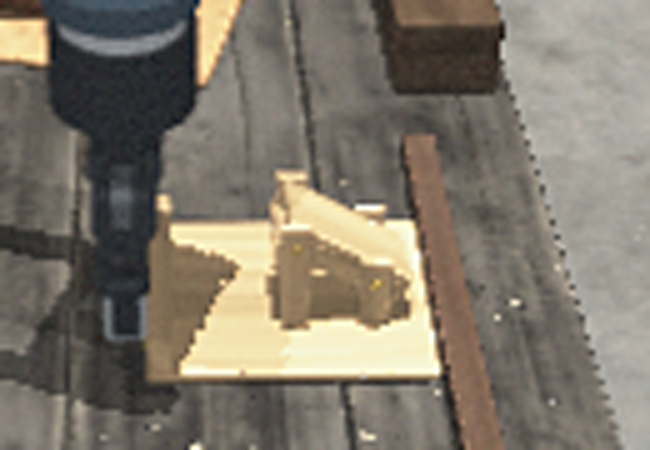

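View pics/top13.png

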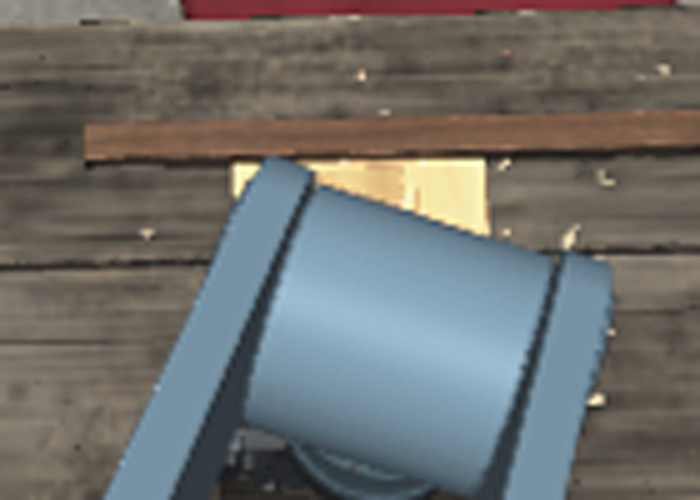

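The back edge is almost at the batten (top crop y≈158, no visible gap at left). A few more millimetres until force shows.

```bash
python3 -m pendant '[[[0,0.001,0,0,0,0,-1],[0,0,0,0,0,0,-1]]]'; python3 -m pendant '[[[0,0.001,0,0,0,0,-1],[0,0,0,0,0,0,-1]]]'
```

```text
time_s: 17.6
eef_pos: [0.6007, -0.0928, 0.0256]
eef_rot: [0.0, 0.711, 0.703, -0.0]
wrist_force: [-1.8, -0.4, 1.7]
opening: 1.002
time_s: 17.8
eef_pos: [0.6008, -0.0928, 0.0255]
eef_rot: [-0.001, 0.711, 0.703, -0.001]
wrist_force: [-6.8, -1.0, 4.7]
opening: 0.999
```

Contact with the batten (x stopped at 0.6008, 6.8 N). Back off, rise and look.

```bash
python3 -m pendant '[[[0,-0.002,0,0,0,0,-1],[0,-0.004,0,0,0,0,-1],[0,-0.02,0,0,0,0,-1],[0,-0.03,0,0,0,0,-1],[0,0,-0.04,0,0,0,-1],[0,0,-0.05,0,0,0,-1],[0,-0.03,-0.05,0,0,0,-1],[0,-0.04,-0.03,0,0,0,-1],[0,0,0,0,0,0,-1]]]'
python3 -m pendant '[[[-0.02,-0.04,-0.01,0,0,0,-1],[0,-0.03,0,0,0,0,-1],[0,0,0,0,0,0,-1],[0,0,0,0,0,0,-1]]]'
python3 - <<'E'
from h import *
for n,(a,b,c,d) in(('side',(150,310,230,430)),('top',(120,280,160,360))):
    p,dd=ctrl.camera(n); np.savez(f'/tmp/{n}14.npz',p=p,d=dd); p=p[:,:,::-1]
    cv2.imwrite(f'pics/{n}14.png',cv2.resize(p[a:b,c:d],None,fx=3.7,fy=3.7,interpolation=cv2.INTER_CUBIC))
E
```

```text
time_s: 18.7
eef_pos: [0.4797, -0.0918, 0.1935]
eef_rot: [0.004, 0.711, 0.703, 0.001]
wrist_force: [0.8, -0.3, -0.6]
opening: 1.004
time_s: 19.1
eef_pos: [0.4102, -0.1108, 0.1984]
eef_rot: [0.001, 0.711, 0.703, -0.0]
wrist_force: [0.3, 0.2, -0.1]
opening: 1.0
```

View pics/side14.png

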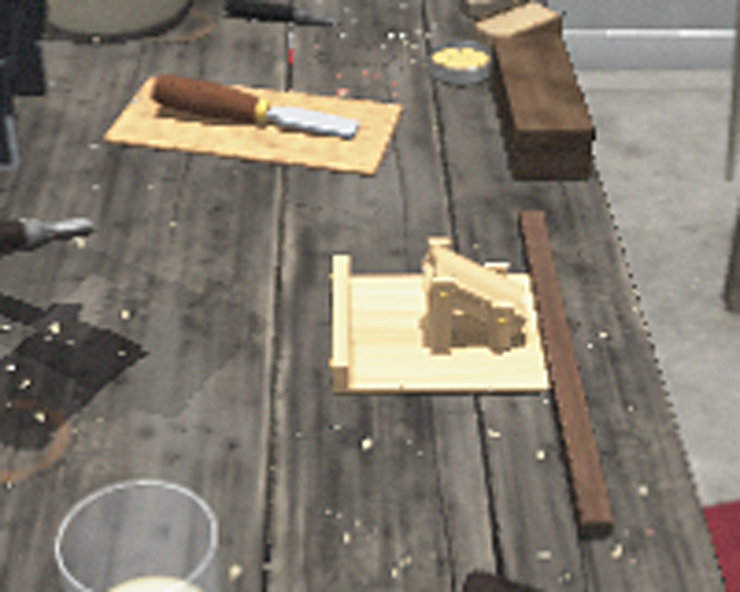

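View pics/top14.png

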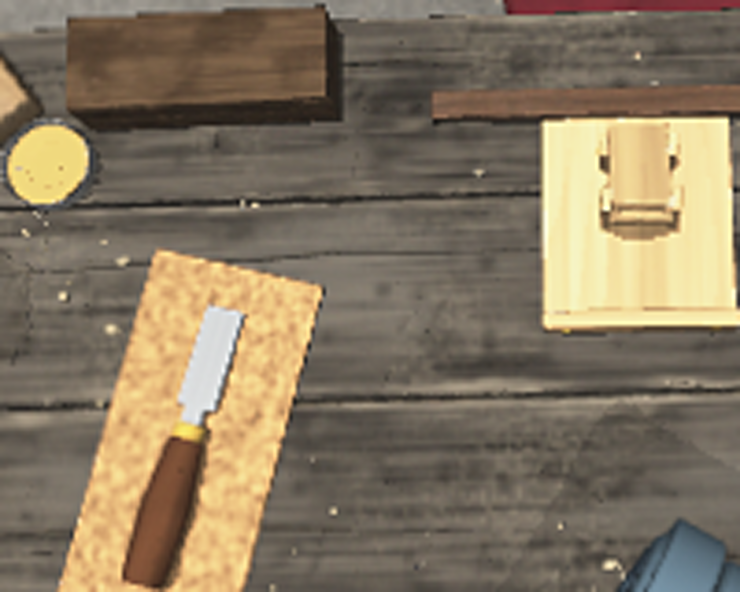

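Run:
```python
from h import *
f=lambda xy:(np.array(xy,float)+.5)/3.7-.5+np.array([160,120])
b=onplane('top',f([(542,120),(730,118)]),.006); fr=onplane('top',f([(544,331),(738,327)]),.013)
d=b.mean(0)-fr.mean(0); print('back',b.round(4).tolist(),'front',fr.round(4).tolist(),'len',np.linalg.norm(d[:2]),'yaw',np.arctan2(d[1],d[0]),np.arctan2(*(b[1]-b[0])[[0,1]]*[1,-1]))
Wc=cloud('side',np.load('/tmp/side14.npz')['d'])
M=(Wc[...,0]>.44)&(Wc[...,0]<.68)&(Wc[...,1]>-.45)&(Wc[...,1]<-.25)&(Wc[...,2]>.03)
print('glass',np.nanmin(Wc[M],0),np.nanmax(Wc[M],0))
W=cloud('top',np.load('/tmp/top14.npz')['d'])
M=(W[...,0]>.62)&(W[...,0]<.75)&(abs(W[...,1]+.09)<.06)&(W[...,2]<.015); P=W[M]; print('base plane',np.linalg.lstsq(np.c_[P[:,:2]-P[:,:2].mean(0),np.ones(len(P))],P[:,2],rcond=None)[0])
```

```text
back [[0.7618, -0.0309, 0.006], [0.7598, -0.1616, 0.006]] front [[0.6126, -0.0294, 0.013], [0.6118, -0.1594, 0.013]] len 0.14865513359690213 yaw -0.012611621642385835 -0.015637257465828898
glass [ 0.46614801 -0.4191298   0.03002896] [ 0.55136504 -0.33183232  0.09134583]
base plane [-1.37085997e-05 -1.63134031e-03  5.03975994e-03]
```

Every check agrees: the back edge is at x≈0.761 against the face at 0.762, yaw is −0.013 to −0.016 (batten −0.01), the base is level, the glass hasn't moved, and the arm is clear. Handing in.

```bash
python3 -c "
from bench import ctrl
print(ctrl.hand_in())"
```

```text
the job is handed in; nothing more can be done
None
```

I drew the chisel straight out of its stand, laid it on the cork mat, pushed the empty stand flush against the batten, and handed the job in at about 19 s. The hand-in gives no verdict, so the results below are my own last measurements.

- **Withdrawal:** the chisel came out about 100 mm along the stand's 30° lean, and the stand did not visibly move in the pictures.
- **Chisel on the mat:** right after release its middle was about 2 mm from the mat's centre and within 0.001 rad of its length. It looked unchanged in the last pictures.
- **Setting down:** the mat was met about 3 mm before the height I expected, and the force rose to 20 N. I eased off to about 7 N before opening the fingers.
- **Stand:** I pushed it with the open fingers until it met the batten at about 7 N. Its back edge measured about 1 mm from the batten's face, square within about 0.01 rad and level.
- **Glass and arm:** the glass was unmoved to within about 1 mm, and the arm was clear of everything.

No check failed. My batten measurements differed slightly: the face came out between x = 0.761 and 0.763 m, and its angle varied by about 0.01 rad. Both are well within the limits.

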